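Release the jammed reader tray with the pin

ROBOT

A 6-joint arm with a two-finger parallel gripper is mounted at the origin on a cart in front of the work surface, level with it; the furniture and walls round the work are solid. World frame = base frame: x ahead of the robot, y to its left, z up, the work surface at z = 0. Lengths are in m, angles in rad, forces in N, time in s.
With the tool pointing down it reaches from about 0.25 to 0.725 m from the base axis. Payload 4 kg.
Tool frame: the origin (TCP) lies at the centre of the arm's flange, where the gripper is bolted on; the fingertips stand 173 mm ahead of it and the grasp point (between the pads) lies grip_point_offset ahead of it (grip_point_offset is the distance from the TCP to the grasp point, in m); z points along the fingers, y is the line along which they close (so a half turn about z gives the same grasp; the last joint's range is limited). The gripper opens to 85 mm and grips with 20 to 120 N. Pads are 22 mm wide; open, the fingers measure 114 mm over their backs; the gripper's body (76 mm by 85 mm) begins 54 mm behind the grasp point. The pads swing forward as they close: fully open they stand 13 mm farther back than shut.
Start: joints at [-1.227, 0.241, 0.005, 1.335, 0, 1.571], TCP at [0.169, -0.471, 0.405] pointing down, gripper open.
Joint ranges: [-2.72, 2.72], [-1.05, 1.87], [-1.09, 1.28], [-1.99, 2.15], [-1.42, 1.44], [-3.14, 3.14]. Speed limits (rad/s): [2.79, 2.79, 3.14, 3.14, 3.14, 3.14].

INTERFACE

Orientations are given as a unit quaternion [x, y, z, w].
In Python, from plant import read_state, get_image, camera_info, finish_job, grip_point_offset gives the robot as it stands. The module is installed in compiled form; this text tells all that it offers.
- The arm moves only by the tool play_rows, never from a script. Its argument "increments" is text: rows parted by semicolons, each of 5 numbers parted by spaces: the shift along the tool's x, y, z scaled (see below), then the turn about the tool's z scaled (see below), then the closure, from -1 (fully open) to 1 (shut), so that 0 is half open. In form: x y z spin fingers; .... A call has exactly 8 rows; each row is the pose to reach, as a shift and turn from the pose commanded when the call began, along the tool's axes at that moment; what a row does not reach only later rows make up. The controller multiplies each number of a shift by 500 mm and each number of a turn by pi/4 rad. A row lasts 1/8 s, in which the tool goes at most 62.5 mm and 10.7 degrees, less where a joint would pass 70% of its speed; a pose out of reach is approached as far as the arm can. A call with a number of a shift or a turn outside -1 to 1 is refused whole. A call with a gripper value outside its range is refused whole. The fingers move at their own pace and stop on an object; "grip_force" is the grip in N (left out, the last holds). Time passes only in rows, so rows that repeat a pose let the fingers close, or fill a call up. It gives the time, the measured TCP pose, the force, the opening and the grip force at its end, in the units of the state.
- read_state(): the state, without advancing time (a new reading comes with each control period).
- get_image(name): name is "side" or "top"; returns (picture, depth): 400x640x3 uint8, red, green, blue; 400x640 float32, m along the optical axis (not along the pixel's ray), 0 where there is no reading.
- camera_info(name): a dict with "fov_y" (degrees; the focal length in pixels is half the picture's height over the tangent of half this angle, whatever the lens; pixels are square), "cx", "cy" (the principal point, pixels), "T" (4x4, takes a point from camera to world coordinates). Camera axes: x right, y up, looking along -z (the intrinsics and any distortion apply to the point x, -y, -z); pixel columns grow to the right and rows downward; lengths in m; the calibration is good to about 2 mm. A picture is of the moment at which its call begins. camera_info takes no time and is no camera call.
- finish_job(): hands the job in; it is judged then, once.
The state is a dict: "clock": time; "qpos": joint angles; "qd": joint speeds; "tau": joint torques, N m; "ee_pos": TCP position; "tool_rot": TCP orientation; "force": force on the tool from outside, world axes, zero at the start; "moment": the same for the moment, N m; "finger_gap": finger opening in m; "gripper_force": force on a finger pad.
Only numpy, scipy, OpenCV 4.12 (cv2) and the standard library are available. Lean on these libraries where they do the work, as an engineer would, in place of code of your own. Each camera call takes 0.05 s, during which the arm holds its last target. There are 200 camera calls.

TASK

The tray of the sample reader is latched shut. Take the release pin from its holder, reach down through the slot in the reader's top with it, feel for the hidden spring catch and press it gently, only as far as it takes for the tray to spring out; never press hard on the reader or force the catch far beyond its release. Then put the pin back in its holder, upright and fully home, and leave the other things where they are.

Things in the scene. Friction and masses are not known exactly. Their poses are not given: they have to be found in the camera images.
- reader: Sample reader: a white box, 160 (x) x 200 (y) x 100 mm high, fixed to the worktop; origin under its middle, z up. Low in its front (-x) face is the grey tray front. A slot in the level top opens into a hollow with a level inner deck on stiff mounts (8 N per mm), 9 mm below the catch's upper face (26 to 40 mm below the top face). The pin must never press on the box or this deck with more than 25 N.
- release_slot (a point): Centre of the slot's mouth in the reader's top face, 20 mm in front (-x) of the reader's middle. The slot is 36 mm long along y and 9 mm wide along x (axes as the reader's); the top is 6 mm thick. Under it hides the spring catch, whose place along the slot and depth are not given and cannot be seen: find it by feel.
- catch (a joint): Travel of the hidden catch, m: 0 at rest. A level steel finger 9 mm wide in y, right across the slot in x; middle within 12 mm of the slot's middle in y, upper face at rest 17 to 31 mm below the reader's top. Pressed straight down: 3 N starts it, 1.5 N more per mm; releases the tray 4 to 5 mm down (about 10 N); over 8 mm (15 N) damages it. Springs back.
- tray (a joint): How far the tray has slid out of the reader's front (to the reader's -x), m: 0 latched shut, 0.05 fully out. Its own spring drives it out in about a second when the catch is pressed, and keeps it out; it cannot be pulled out otherwise.
- pin_handle (a point): Centre of the handle of the loose release pin (50 g). Handle: black upright square bar 14 x 14 x 50 mm, z up along the pin, x and y square to its flat faces. Below it a steel flange 22 mm wide, 4 mm thick (its underside 29 mm below this point), then a round steel shaft 6 mm thick, 58 mm long. The pin stands in its holder, flange resting on the holder's top.
- pin_tip (a point): The lower end of the pin's shaft, on its axis, 87 mm below the handle's centre; z along the pin towards the handle.
- holder_mouth (a point): Centre of the mouth of the hole in the pin's holder: a grey block 50 x 50 mm, 70 mm high, on a foot 80 x 66 mm, fixed to the worktop; z up. The hole is round, 8.5 mm wide, 62 mm deep, slightly chamfered. With the pin fully home its flange lies on the block: handle centre 29 mm above this point, tip 58 mm below it.
- beaker_mid (a point): Middle of a glass beaker, 74 mm wide and 95 mm tall, standing on the worktop; to be left alone.
- timer_mid (a point): Middle of a small bench timer, 62 x 66 x 19 mm, lying on the worktop; to be left alone.
- amber_bottle_mid (a point): Middle of an amber dropper bottle, 34 mm wide and 107 mm tall, standing on the worktop; to be left alone.
Things that resemble listed ones, but are neither listed nor needed, are in the scene too. Of the things that look like the part that bears pin_handle, the smaller one is meant.

How it is judged:
By the outcome, as a careful person would: the job done as asked, in the order asked, and still so for the second after the job is handed in, with the robot touching nothing.
It also fails if it takes over 64 s, if anything falls off the work surface, if the arm or the gripper's body presses on something with over 40 N, if the wrist force passes 120 N, or if a joint passes its speed limit or range.

## Working session

There is one attempt and no reset: what is moved stays moved. The work goes in short steps, Python scripts to look and compute and a tool call to move; the robot and the scene stay as the last step left them, time stands still between calls to the robot, and variables do not carry over. Pictures are saved under pics/ and viewed, at most 10 in all, crops included, and the job is handed in when it is done.

Besides the shell and the picture viewer there is one more tool, called by a JSON object that holds its "name" and its "arguments". play_rows: Moves the arm, as the interface text tells. Shifts and turns lie within -1 to 1; 1 stands for 500 mm of shift or pi/4 rad of turn. Its arguments: {"type":"object","properties":{"increments":{"type":"string"},"grip_force":{"type":"number"}},"required":["increments"]}

```bash
mkdir -p pics; cat > h.py <<'E'
import numpy as np, cv2
from plant import *
def cam(n):
    c=camera_info(n); f=200/np.tan(np.radians(c["fov_y"]/2)); return c,f
def pts(n,d):
    c,f=cam(n); v,u=np.mgrid[0:400,0:640]
    P=np.stack([(u-c["cx"])/f*d,-(v-c["cy"])/f*d,-d,np.ones_like(d)],-1)
    return (P@np.array(c["T"]).T)[...,:3]
def onplane(n,u,v,z):
    c,f=cam(n);T=np.array(c["T"]); r=T[:3,:3]@np.array([(u-c["cx"])/f,-(v-c["cy"])/f,-1]); o=T[:3,3]
    return o+r*(z-o[2])/r[2]
E
python3 - <<'E'
from h import *
s=read_state(); print({k:np.round(v,3) for k,v in s.items()}, grip_point_offset)
for n in("side","top"):
    p,d=get_image(n); cv2.imwrite(f"pics/{n}0.png",p[...,::-1]); np.savez(f"{n}0.npz",p=p,d=d)
    c=camera_info(n); print(n,{k:np.round(v,3) if not isinstance(v,str) else v for k,v in c.items()})
E
```

```text
{'clock': np.float64(0.0), 'qpos': array([-1.227,  0.241,  0.004,  1.335,  0.   ,  1.571]), 'qd': array([-0.001, -0.   , -0.   ,  0.   , -0.001, -0.001]), 'tau': array([ 3.0000e-03, -3.7232e+01,  2.5241e+01,  1.7000e-02,  0.0000e+00,
       -0.0000e+00]), 'ee_pos': array([ 0.168, -0.47 ,  0.404]), 'tool_rot': array([ 0.985,  0.171, -0.   , -0.001]), 'force': array([ 0.76 ,  0.221, -0.021]), 'moment': array([ 0.009, -0.037,  0.022]), 'gripper_force': np.float64(0.0), 'finger_gap': np.float64(0.085)} 0.1547
side {'fov_y': np.float64(46.595), 'cx': np.float64(323.509), 'cy': np.float64(193.977), 'T': array([[-0.942,  0.172, -0.287,  0.24 ],
       [-0.334, -0.449,  0.829,  0.93 ],
       [ 0.013,  0.877,  0.481,  0.619],
       [ 0.   ,  0.   ,  0.   ,  1.   ]])}
top {'fov_y': np.float64(47.066), 'cx': np.float64(321.684), 'cy': np.float64(198.652), 'T': array([[ 0.000e+00,  9.960e-01, -9.300e-02,  4.430e-01],
       [-1.000e+00,  1.000e-03,  9.000e-03, -6.000e-03],
       [ 9.000e-03,  9.300e-02,  9.960e-01,  1.161e+00],
       [ 0.000e+00,  0.000e+00,  0.000e+00,  1.000e+00]])}
```

View pics/top0.png

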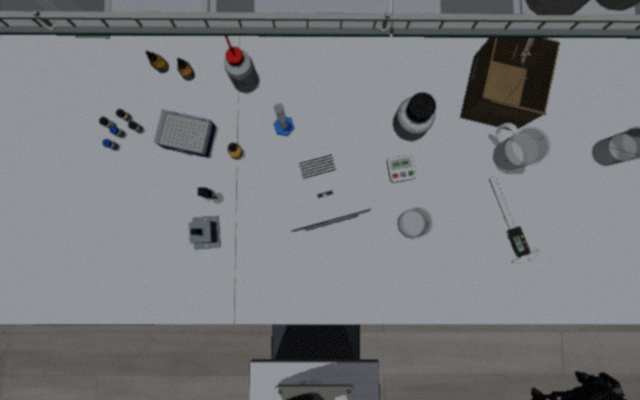

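View pics/side0.png

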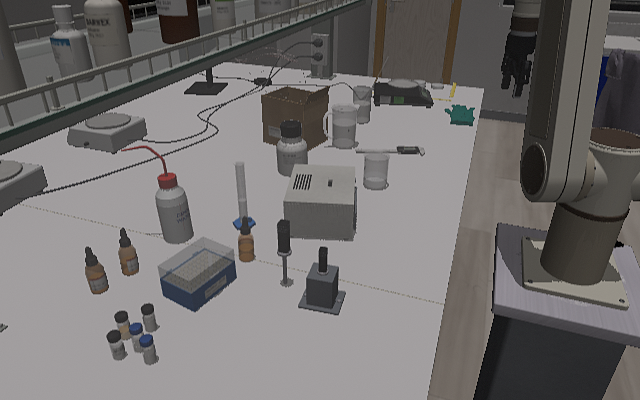

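Top view: the reader is at about (325,195), with its slot at (325,194) and vents at (318,166). The holder with the pin is at (203,232). Candidates for the pin are the one in the holder, top (203,232) / side (323,260), and a larger look-alike on its own stand, top (207,193) / side (284,240). The one in the holder is smaller, so I choose that. Next I'll measure and take a close crop.

```bash
python3 - <<'E'
from h import *
T=np.load("top0.npz");S=np.load("side0.npz")
a=cv2.resize(T["p"][170:260,180:350],None,fx=4.6,fy=4.6,interpolation=3)[:414]
b=cv2.resize(S["p"][150:320,260:400],None,fx=2.8,fy=2.8,interpolation=3)
a=a[:, :380]; a=cv2.resize(T["p"][180:260,180:250],(400,457),interpolation=3); b=cv2.resize(b,(376,457))
cv2.imwrite("pics/c1.png",np.hstack([a,b])[...,::-1])
P=pts("top",T["d"]);Q=pts("side",S["d"])
def rect(n,P,box,lo,hi):
    u0,u1,v0,v1=box; m=np.zeros((400,640),bool); m[v0:v1,u0:u1]=1; m&=(P[...,2]>lo)&(P[...,2]<hi)
    q=P[m].astype(np.float32)
    if len(q)<4: print(n,len(q));return
    r=cv2.minAreaRect(q[:,:2]*1000); print(n,len(q),np.round(r[0],1),np.round(r[1],1),round(r[2],1),'z',np.round(np.median(q[:,2]),4),'mean',np.round(q.mean(0),4))
print("table z top/side",np.median(P[260:300,300:500,2]),np.median(Q[300:380,200:280,2]))
for n,PP,bt in (("top",P,(180,225,210,260)),("side",Q,(295,350,240,315))):
    rect(n+" holdertop",PP,bt,.062,.072); rect(n+" handle",PP,bt,.077,.14);rect(n+" handletop",PP,bt,.118,.14);rect(n+" foot",PP,bt,.004,.03)
rect("top reader",P,(280,380,150,240),.09,.11); rect("side reader",Q,(280,362,160,240),.09,.11)
rect("top decoy",P,(190,225,180,206),.03,.2); rect("side decoy",Q,(275,293,217,260),.03,.2)
g=cv2.cvtColor(T["p"],cv2.COLOR_RGB2GRAY); print(g[186:202,314:336])
gs=cv2.cvtColor(S["p"],cv2.COLOR_RGB2GRAY); print(gs[175:192,322:340])
E
```

```text
table z top/side -5.499929903929335e-05 0.001485756344032363
top holdertop 291 [466.3 274.4] [49.9 51.5] 5.4 z 0.0698 mean [0.4658 0.2717 0.0695]
top handle 75 [466.3 273.7] [13.9 14.4] 7.4 z 0.1213 mean [0.4662 0.2711 0.1128]
top handletop 42 [466.3 273.8] [13.9 13.8] 8.9 z 0.1238 mean [0.4663 0.2735 0.1238]
top foot 426 [460.5 285.7] [122.9 108.8] 4.0 z 0.0067 mean [0.4628 0.2704 0.0078]
side holdertop 375 [467.7 271.8] [51.  53.3] 3.7 z 0.0707 mean [0.4645 0.2794 0.0695]
side handle 208 [466.9 271.8] [18.6 16.7] 84.3 z 0.1066 mean [0.4662 0.2762 0.1052]
side handletop 61 [468.  271.4] [14.9 17.1] 8.3 z 0.1245 mean [0.467  0.274  0.1236]
side foot 696 [492.4 195.8] [110.1 244.8] 20.8 z 0.0082 mean [0.4609 0.2838 0.0116]
top reader 5564 [572.3 -16.7] [161.7 200.1] 15.3 z 0.1001 mean [ 0.5693 -0.0174  0.1001]
side reader 2781 [553.3  54.9] [160.6 366.9] 15.5 z 0.1015 mean [ 0.569  -0.0023  0.1009]
top decoy 184 [554.2 250.2] [25.  27.2] 79.2 z 0.1344 mean [0.5528 0.2483 0.1219]
side decoy 520 [585.1 178.4] [ 27.6 183.8] 22.4 z 0.1107 mean [0.5591 0.2392 0.1087]
[[144 150 147 145 147 
[... 2042 characters left out ...]
140 137 137 138 137 139]
 [140 137 139 138 140 148  63  48  49  38 138 142 138 137 137 137 139 138]
 [140 139 137 139 142 143  52  47  48  47 142 144 140 139 139 138 139 138]
 [139 139 139 139 143 137  36  40  44  48 144 142 138 138 139 138 139 140]
 [138 140 139 140 141 138 110  87  88  87 147 141 138 140 139 140 139 140]
 [139 138 139 139 140 142 147 135 135 131 144 141 140 142 140 140 139 139]
 [138 139 139 141 139 140 144 143 144 142 141 142 141 140 140 142 141 140]
 [141 139 140 140 140 141 141 142 140 139 140 141 139 138 139 140 141 142]
 [141 139 141 141 141 141 142 143 142 139 142 141 141 139 140 140 141 140]
 [140 140 140 140 143 142 144 144 142 142 143 143 141 142 143 141 141 140]]
```

View pics/c1.png

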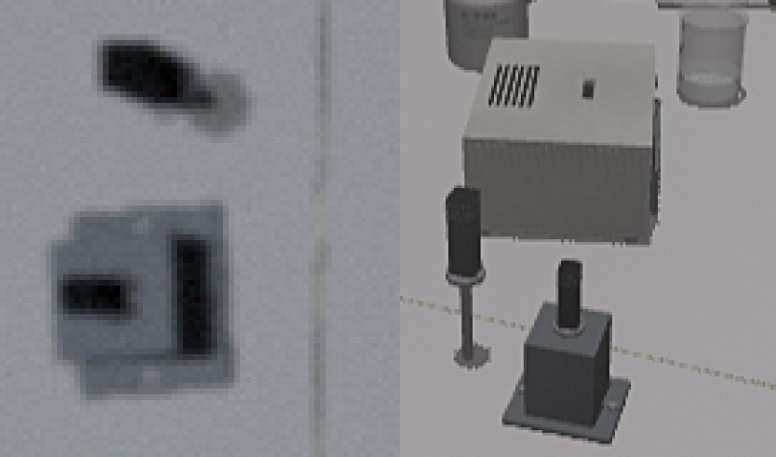

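The crop confirms it: the smaller pin stands in the holder block, and the larger look-alike stands free on a disc foot. I'll refine the slot and pin positions and work out the first move.

```bash
cat >> h.py <<'E'
def inc(target,yaw,s=None):
    """increments (scaled) from the measured pose to a tool-down pose; yaw = world angle of tool x"""
    from scipy.spatial.transform import Rotation as R
    s=s or read_state(); M=R.from_quat(s["tool_rot"]).as_matrix(); e=M.T@(np.array(target)-s["ee_pos"])
    cy=np.arctan2(M[1,0],M[0,0]); dy=(cy-yaw+np.pi)%(2*np.pi)-np.pi
    print("pos",np.round(s["ee_pos"],4),"yaw",round(np.degrees(cy),2),"tilt",np.round(M[:2,2],4),"F",np.round(s["force"],2),"gap",s["finger_gap"],"t",s["clock"])
    print("inc",np.round(e/.5,4),"spin",round(dy/(np.pi/4),4))
E
python3 - <<'E'
from h import *
D={n:np.load(n+"0.npz") for n in("top","side")}
for n,box in(("top",(312,338,184,204)),("side",(324,338,174,192))):
    g=cv2.cvtColor(D[n]["p"],cv2.COLOR_RGB2GRAY).astype(float); u0,u1,v0,v1=box
    w=np.clip(135-g[v0:v1,u0:u1],0,None); v,u=np.mgrid[v0:v1,u0:u1]; w[w<15]=0
    c=(w*u).sum()/w.sum(),(w*v).sum()/w.sum(); print(n,"slot px",np.round(c,2),"mouth",np.round(onplane(n,*c,.1),4),"at .095",np.round(onplane(n,*c,.095),4))
    P=pts(n,D[n]["d"]); m=((abs(P[...,2]-.1005)<.004)&(abs(P[...,0]-.57)<.15)&(abs(P[...,1]+.017)<.16)).astype(np.uint8)
    m=cv2.morphologyEx(m,cv2.MORPH_OPEN,np.ones((3,3)))
    k,l,st,_=cv2.connectedComponentsWithStats(m); i=1+st[1:,4].argmax(); r=cv2.minAreaRect(P[l==i][:,:2].astype(np.float32)*1000); print(n,"reader",r)
    y=np.radians(15.3); print(np.array(r[0])-20*np.array([np.cos(y),np.sin(y)]))
    hm=((abs(P[...,2]-.0698)<.004)&(abs(P[...,0]-.466)<.04)&(abs(P[...,1]-.272)<.04)); print(cv2.minAreaRect(P[hm][:,:2].astype(np.float32)*1000))
inc([.4668,.2728,.404],np.radians(5.5))
E
```

```text
top slot px [324.66 193.64] mouth [ 0.5534 -0.0221  0.1   ] at .095 [ 0.5539 -0.0222  0.095 ]
top reader ((572.8461303710938, -16.467567443847656), (160.50811767578125, 200.22784423828125), 15.338574409484863)
[553.554982   -21.74502844]
((466.33526611328125, 274.59320068359375), (49.76508712768555, 51.35322570800781), 5.224780082702637)
side slot px [329.65 182.98] mouth [ 0.5545 -0.0234  0.1   ] at .095 [ 0.5575 -0.0325  0.095 ]
side reader ((574.5147094726562, -20.48541259765625), (159.86392211914062, 210.3417510986328), 15.449294090270996)
[555.2235611 -25.7628736]
((467.7637939453125, 271.6155700683594), (51.07182693481445, 52.768348693847656), 3.2651753425598145)
pos [ 0.1684 -0.4705  0.4039] yaw 19.7 tilt [-0.0006  0.0018] F [ 0.37 -0.13 -0.06] gap 0.08489099053878167 t 0.1
inc [ 1.0629 -1.1985  0.0021] spin 0.3155
```

{"name": "play_rows", "arguments": {"increments": "0.53 -0.6 0 0.316 -1;0.53 -0.6 0 0.316 -1;0.53 -0.6 0 0.316 -1;0.53 -0.6 0 0.316 -1;0.53 -0.6 0 0.316 -1;0.53 -0.6 0 0.316 -1;0.53 -0.6 0 0.316 -1;0.53 -0.6 0 0.316 -1", "grip_force": 40}}

```text
clock: 1.1
ee_pos: [0.3171, -0.0976, 0.4045]
tool_rot: [0.999, 0.05, -0.0, -0.0]
force: [-0.0, 0.4, 0.5]
finger_gap: 0.0852
gripper_force: 0.0
```

```bash
python3 -c "
from h import *
inc([.4667,.273,.34],np.radians(5.5))"
```

```text
pos [ 0.3171 -0.0976  0.4045] yaw 5.75 tilt [-0.0005  0.    ] F [-0.04  0.37  0.48] gap 0.08520008847752823 t 1.1
inc [ 0.372  -0.7075  0.1289] spin 0.0055
```

{"name": "play_rows", "arguments": {"increments": "0.372 -0.708 0.12 0.0055 -1;0.372 -0.708 0.12 0.0055 -1;0.372 -0.708 0.12 0.0055 -1;0.372 -0.708 0.12 0.0055 -1;0.372 -0.708 0.12 0.0055 -1;0.372 -0.708 0.12 0.0055 -1;0.372 -0.708 0.12 0.0055 -1;0.372 -0.708 0.12 0.0055 -1"}}

```text
clock: 2.1
ee_pos: [0.4801, 0.0835, 0.3493]
tool_rot: [0.996, 0.081, -0.003, -0.021]
force: [0.0, 1.0, -0.5]
finger_gap: 0.0854
gripper_force: 0.0
```

```bash
python3 -c "
from h import *
inc([.4667,.273,.256],np.radians(5.5))"
```

```text
pos [0.4801 0.0835 0.3493] yaw 9.3 tilt [-0.0091  0.0412] F [ 0.01  0.96 -0.47] gap 0.08544537322762223 t 2.1
inc [ 0.0353 -0.3702  0.2023] spin 0.0845
```

```bash
python3 -c "
from h import *
s=read_state();print({k:np.round(v,3) for k,v in s.items()})
p,d=get_image('side'); cv2.imwrite('pics/s2.png',p[...,::-1])
inc([.4667,.273,.35],np.radians(5.5))"
```

```text
{'clock': np.float64(2.1), 'qpos': array([ 0.161,  0.249, -0.132,  1.192,  0.042,  3.14 ]), 'qd': array([ 0.032,  0.154,  0.154, -0.001,  0.008,  0.004]), 'tau': array([-6.5000e-02, -3.6824e+01,  2.3915e+01, -5.4000e-02,  1.3400e-01,
       -4.0000e-03]), 'ee_pos': array([0.48 , 0.083, 0.349]), 'tool_rot': array([ 0.996,  0.081, -0.003, -0.021]), 'force': array([ 0.006,  0.961, -0.468]), 'moment': array([-0.056, -0.019, -0.01 ]), 'gripper_force': np.float64(0.0), 'finger_gap': np.float64(0.085)}
pos [0.4808 0.0839 0.3491] yaw 9.33 tilt [-0.0081  0.0416] F [ 0.93  0.5  -0.4 ] gap 0.0857458086054272 t 2.15
inc [ 0.0334 -0.3775  0.0142] spin 0.0851
```

View pics/s2.png

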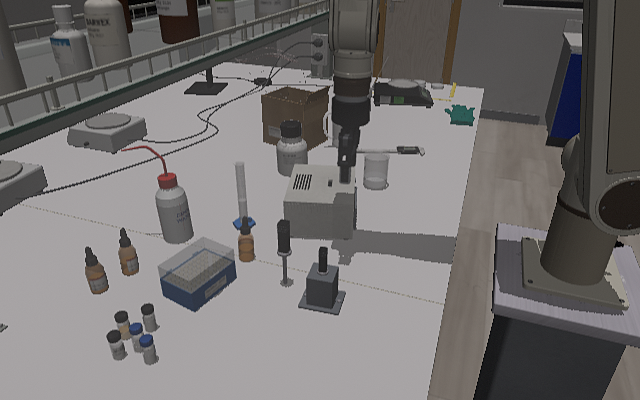

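The side view shows the gripper at about (345,150), above the reader, with joint 6 at its limit. Yaw 95.5° suits both the pin and the reader, so I'll turn the other way and rise a little.

{"name": "play_rows", "arguments": {"increments": "0 0 -0.1 -0.2 0;0 0 -0.1 -0.4 0;0 0 -0.1 -0.6 0;0 0 -0.1 -0.8 0;0 0 -0.1 -1 0;0 0 -0.1 -1 0;0 0 -0.1 -1 0;0 0 -0.1 -1 0"}}

```text
clock: 3.15
ee_pos: [0.4798, 0.0821, 0.3998]
tool_rot: [0.89, 0.456, 0.006, -0.02]
force: [0.7, -1.2, 0.5]
finger_gap: 0.0429
gripper_force: 0.0
```

```bash
python3 -c "
from h import *
inc([.4667,.273,.34],np.radians(95.5))"
```

```text
pos [0.4798 0.0821 0.3998] yaw 54.27 tilt [-0.0083  0.0415] F [ 0.7  -1.21  0.47] gap 0.04285797438040637 t 3.15
inc [ 0.291  -0.2402  0.1355] spin -0.9161
```

The tool axis kept a 2.4° lean, about the world x axis nearly. That lean is about the closing axis at yaw 95.5°, so the pin stays vertical between the pads as long as I never spin while holding it. I'll aim using the grasp point from here.

```bash
cat >> h.py <<'E'
def ginc(g,yaw):
    from scipy.spatial.transform import Rotation as R
    s=read_state(); z=R.from_quat(s["tool_rot"]).as_matrix()[:,2]
    print("grip pt",np.round(s["ee_pos"]+grip_point_offset*z,4)); inc(np.array(g)-grip_point_offset*z,yaw,s)
E
python3 -c "
from h import *
ginc([.4667,.273,.2],np.radians(95.5))"
```

```text
grip pt [0.4785 0.0885 0.2452]
pos [0.4798 0.0821 0.3998] yaw 54.27 tilt [-0.0083  0.0415] F [ 0.7  -1.21  0.47] gap 0.04285797438040637 t 3.15
inc [ 0.283  -0.2315  0.1058] spin -0.9161
```

{"name": "play_rows", "arguments": {"increments": "0.283 -0.2315 0.04 -0.2 0;0.283 -0.2315 0.04 -0.4 0;0.283 -0.2315 0.04 -0.6 0;0.283 -0.2315 0.04 -0.8 0;0.283 -0.2315 0.04 -0.916 0;0.283 -0.2315 0.04 -0.916 0;0.283 -0.2315 0.04 -0.916 0;0.283 -0.2315 0.04 -0.916 0"}}

```text
clock: 4.15
ee_pos: [0.4682, 0.265, 0.3874]
tool_rot: [0.672, 0.74, 0.013, -0.017]
force: [-0.3, -0.2, -0.5]
finger_gap: 0.0428
gripper_force: 0.0
```

```bash
python3 -c "
from h import *
ginc([.4667,.273,.103],np.radians(95.5))
print(read_state()['qpos'])"
```

```text
grip pt [0.467  0.2715 0.2329]
pos [0.4682 0.265  0.3874] yaw 95.51 tilt [-0.0082  0.0416] F [-0.3  -0.22 -0.51] gap 0.04276966645792117 t 4.15
inc [-0.0078  0.0009  0.2597] spin 0.0002
[0.50529107 0.3177826  0.06410172 1.30420532 0.0403674  1.98014261]
```

{"name": "play_rows", "arguments": {"increments": "-0.0039 0.0009 0.13 0 0;-0.0078 0.0009 0.22 0 0;-0.0078 0.0009 0.26 0 0;-0.0078 0.0009 0.26 0 0;-0.0078 0.0009 0.26 0 0;-0.0078 0.0009 0.26 0 0.5;-0.0078 0.0009 0.26 0 1;-0.0078 0.0009 0.26 0 1", "grip_force": 40}}

```text
clock: 5.15
ee_pos: [0.4684, 0.2671, 0.2587]
tool_rot: [0.672, 0.741, 0.014, -0.017]
force: [0.7, -1.3, 5.4]
finger_gap: 0.0138
gripper_force: 40.7
```

{"name": "play_rows", "arguments": {"increments": "0 0 0 0 1;0 0 0 0 1;0 0 0 0 1;0 0 0 0 1;0 0 0 0 1;0 0 0 0 1;0 0 0 0 1;0 0 0 0 1"}}

```text
clock: 6.15
ee_pos: [0.4683, 0.2671, 0.2587]
tool_rot: [0.672, 0.741, 0.014, -0.017]
force: [-0.5, -0.6, 5.9]
finger_gap: 0.0134
gripper_force: 40.7
```

```bash
python3 -c "
from h import *
ginc([.4667,.273,.103],np.radians(95.5));s=read_state();print(s['gripper_force'],s['moment'])
p,d=get_image('side');q,e=get_image('top')
a=cv2.resize(p[180:330,250:390],(373,400),interpolation=3);b=cv2.resize(q[170:260,170:250],(356,400),interpolation=3)
cv2.imwrite('pics/g1.png',np.hstack([a,b])[...,::-1])"
```

```text
grip pt [0.4674 0.2737 0.1041]
pos [0.4683 0.2671 0.2587] yaw 95.59 tilt [-0.006   0.0428] F [-0.45 -0.61  5.91] gap 0.013403426366369412 t 6.15
inc [-0.0014 -0.0015  0.0022] spin 0.002
40.736950635910034 [-0.12661099  0.08431568 -0.0008252 ]
```

View pics/g1.png

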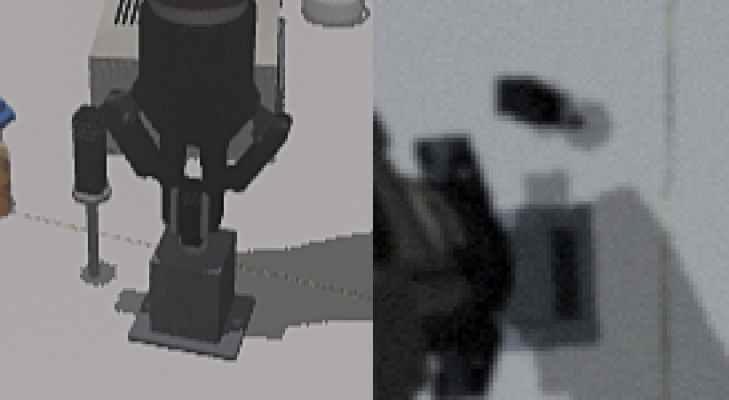

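The side crop shows the fingers round the handle at (190,215), with the flange on the block. I'll lift straight up.

```bash
python3 -c "
from h import *
inc([.4683,.2671,.3787],np.radians(95.59)); inc([.5554,-.0286,.3787],np.radians(95.59))"
```

```text
pos [0.4684 0.2671 0.2587] yaw 95.59 tilt [-0.0059  0.0429] F [-0.38 -0.17  6.44] gap 0.013298200644432821 t 6.25
inc [ 0.0103 -0.0005 -0.2398] spin 0.0
pos [0.4684 0.2671 0.2587] yaw 95.59 tilt [-0.0059  0.0429] F [-0.38 -0.17  6.44] gap 0.013298200644432821 t 6.25
inc [-0.5947  0.1152 -0.2661] spin 0.0
```

{"name": "play_rows", "arguments": {"increments": "0.0013 0 -0.03 0 1;0.0026 0 -0.06 0 1;0.0039 0 -0.09 0 1;0.0051 0 -0.12 0 1;0.0064 0 -0.15 0 1;0.0077 0 -0.18 0 1;0.009 0 -0.21 0 1;0.0103 0 -0.24 0 1"}}

```text
clock: 7.25
ee_pos: [0.4683, 0.267, 0.3784]
tool_rot: [0.672, 0.741, 0.013, -0.017]
force: [-0.5, 0.1, -1.1]
finger_gap: 0.0134
gripper_force: 40.0
```

```bash
python3 -c "
from h import *
inc([.5554,-.0286,.3787],np.radians(95.59))"
```

```text
pos [0.4683 0.267  0.3784] yaw 95.59 tilt [-0.0084  0.0415] F [-0.52  0.13 -1.08] gap 0.01343935664453659 t 7.25
inc [-0.6047  0.1156 -0.0266] spin -0.0
```

{"name": "play_rows", "arguments": {"increments": "-0.06 0.0115 -0.0027 0 1;-0.16 0.0306 -0.007 0 1;-0.26 0.0497 -0.0114 0 1;-0.36 0.0688 -0.0158 0 1;-0.46 0.0879 -0.0202 0 1;-0.55 0.1051 -0.0242 0 1;-0.59 0.1128 -0.026 0 1;-0.6047 0.1156 -0.0266 0 1"}}

```text
clock: 8.25
ee_pos: [0.5556, -0.0293, 0.3778]
tool_rot: [0.672, 0.74, 0.013, -0.017]
force: [0.1, 0.6, -0.5]
finger_gap: 0.0132
gripper_force: 40.0
```

```bash
python3 -c "
from h import *
inc([.5554,-.0286,.3537],np.radians(95.59))
for n in('side','top'):
    p,d=get_image(n); np.savez(n+'1.npz',p=p,d=d); 
    if n=='side': a=cv2.resize(p[80:230,260:400],(560,600),interpolation=3)
cv2.imwrite('pics/r1.png',a[...,::-1])"
```

```text
pos [ 0.5556 -0.0293  0.3778] yaw 95.51 tilt [-0.0086  0.0421] F [ 0.15  0.55 -0.47] gap 0.013200467509701616 t 8.25
inc [-0.0006 -0.      0.0483] spin -0.0017
```

View pics/r1.png

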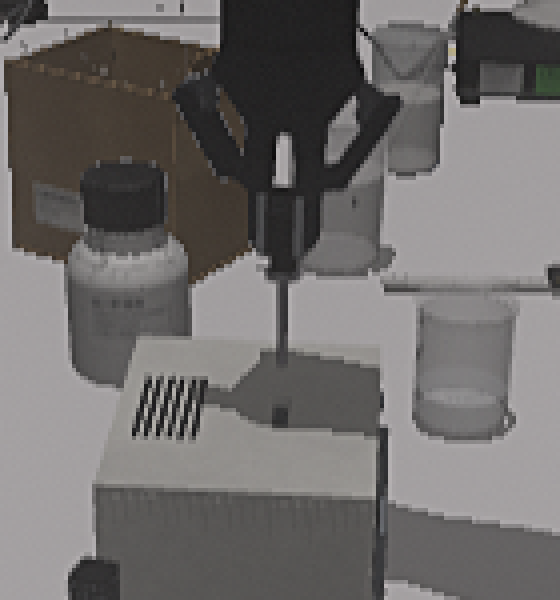

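The tip shows at crop (283,362), about px (330.6,170.5), above the slot at crop (280,413). I'll check it numerically.

```bash
python3 - <<'E'
from h import *
S=np.load("side1.npz")
g=cv2.cvtColor(S["p"],cv2.COLOR_RGB2GRAY).astype(int)
print(g[152:176,324:338])
P=pts("side",S["d"])
for r in range(152,172,3):
    w=(S["d"][r,324:338]); 
    print(r,np.round(P[r,328:333,0],3),np.round(P[r,328:333,2],3))
for u,v in((330.3,170.3),(330.3,171),(330.7,170.5)): print(onplane("side",u,v,.131))
E
```

```text
[[159 160 160 162 173  98  54  54 177 164 160 160 159 159]
 [158 159 159 161 172  97  55  52 176 164 160 159 159 159]
 [158 158 160 161 171  98  56  50 175 162 159 160 159 160]
 [160 160 160 162 171  98  57  52 174 162 159 160 159 159]
 [159 160 159 161 170  99  56  50 175 164 159 159 158 160]
 [160 159 158 161 171 100  57  51 175 164 159 161 159 160]
 [160 159 160 162 169 101  55  49 175 162 159 159 159 158]
 [159 159 160 162 170 102  56  50 175 162 159 159 160 159]
 [159 159 161 160 171 102  57  50 175 163 160 160 159 160]
 [160 160 159 161 169 104  57  47 176 162 159 161 160 159]
 [160 159 160 161 170 102  55  48 174 162 160 159 159 160]
 [160 160 160 163 170 104  56  65 173 162 160 160 160 160]
 [160 158 159 164 172 104  57  77 174 163 161 161 161 159]
 [152 152 153 157 166  97  58  74 165 159 156 155 156 155]
 [148 150 152 146 162  85  59  75 160 155 152 151 149 149]
 [151 118 121 112 129  72  63  70 129 121 138 136 152 151]
 [154  73  80  82  88  59  66  65  84  81 104 102 122 121]
 [157  79  83  87  90  63  69  68  89  87  84  82  82  81]
 [123  82  86  88  91  67  67  66  90 
[... 216 characters left out ...]
 87  86  87  86  86  85  85  84  84  85]
 [ 86  85  85  86  87  86  87  85  86  85  84  85  86  84]]
152 [0.691 0.688 0.555 0.554 0.68 ] [0.003 0.002 0.183 0.181 0.001]
155 [0.683 0.681 0.555 0.552 0.669] [0.002 0.    0.175 0.175 0.004]
158 [0.677 0.559 0.554 0.554 0.663] [-0.001  0.164  0.167  0.165  0.002]
161 [0.668 0.557 0.555 0.552 0.658] [ 0.002  0.158  0.159  0.16  -0.   ]
164 [0.661 0.557 0.555 0.552 0.65 ] [0.001 0.15  0.151 0.151 0.   ]
167 [0.587 0.557 0.555 0.554 0.576] [0.1   0.143 0.142 0.14  0.103]
170 [0.582 0.556 0.554 0.552 0.571] [0.1   0.135 0.135 0.136 0.102]
[ 0.55573825 -0.03001674  0.131     ]
[ 0.5544949  -0.02635956  0.131     ]
[ 0.55448169 -0.02931684  0.131     ]
```

Tip and slot agree to about 0.5 mm across the slot. Next I go down to just above the mouth.

```bash
python3 -c "
from h import *
inc([.5556,-.0273,.3487],np.radians(95.5))"
```

```text
pos [ 0.5554 -0.0284  0.3778] yaw 95.58 tilt [-0.0086  0.042 ] F [ 0.4  -0.65 -0.54] gap 0.01327283654760185 t 8.35
inc [-0.0004  0.0008  0.0582] spin 0.0019
```

{"name": "play_rows", "arguments": {"increments": "0 0.0008 0.01 0 1;0 0.0008 0.02 0 1;0 0.0008 0.03 0 1;0 0.0008 0.04 0 1;0 0.0008 0.05 0 1;-0.0004 0.0008 0.058 0 1;-0.0004 0.0008 0.058 0 1;-0.0004 0.0008 0.058 0 1"}}

```text
clock: 9.35
ee_pos: [0.5557, -0.0276, 0.3489]
tool_rot: [0.672, 0.741, 0.013, -0.017]
force: [0.5, 0.2, -1.7]
finger_gap: 0.0139
gripper_force: 40.0
```

```bash
python3 -c "
from h import *
inc([.5556,-.0273,.3487-.006],np.radians(95.5))
p,d=get_image('side'); g=cv2.cvtColor(p,cv2.COLOR_RGB2GRAY)
print(g[168:192,322:340])
cv2.imwrite('pics/r2.png',cv2.resize(p[140:200,295:365],(700,600),interpolation=3)[...,::-1])"
```

```text
pos [ 0.5557 -0.0276  0.3489] yaw 95.58 tilt [-0.0081  0.0415] F [ 0.49  0.24 -1.65] gap 0.013876476201268613 t 9.35
inc [ 0.0001 -0.      0.0124] spin 0.0018
[[146 149 157  75  81  81  86  57  65  65 129 122 121 121 119 118 153 152]
 [146 152 122  79  87  86  89  61  67  68  86  80  81  80  79  78 123 120]
 [149 157  77  84  86  88  91  61  68  67  89  85  86  85  86  84  82  79]
 [153 124  81  86  87  88  91  60  69  74  89  87  88  86  86  87  86  86]
 [122  80  84  87  88  87  91  62  67  78  87  87  86  85  87  87  86  86]
 [ 80  84  84  86  86  87  90  62  67  78  88  86  86  87  86  85  86  86]
 [ 87  87  85  85  87  88  90  62  68  79  85  85  86  85  85  85  86  85]
 [ 86  85  86  86  86  87  91  63  68  77  87  86  84  84  85  85  85  85]
 [ 85  84  85  84  84  87  77  63  67  76  88  86  85  85  86  85  85  84]
 [ 84  87  85  84  86  88  70  65  68  76  86  84  85  84  85  86  86  85]
 [ 85  84  84  85  85  91  75  66  67  77  87  86  84  86  84  86  86  85]
 [ 85  85  85  85  85  88  75  67  68  73  83  86  84  86  85  83  85  85]
 [ 85  85  86  86  87  87  74  66  68  71
[... 159 characters left out ...]
 85  85  84  87  84  86]
 [ 85  85  85  86  86  88  60  48  48  46  84  86  87  85  84  85  85  85]
 [ 82  84  86  85  86  88  53  48  49  50  86  86  86  86  86  86  85  84]
 [ 74  77  81  81  84  87  47  47  47  51  88  87  84  84  84  84  85  84]
 [119 121 124  77  79  81  67  61  64  61  86  83  83  83  81  80  80  81]
 [145 148 150 117 122 123 130  74  77  75  78 130  73 128  75 125 122 126]
 [142 143 145 146 146 150 152 120 123 120 120 154 117 151 116 151 149 152]
 [144 143 143 144 142 144 146 148 148 147 148 146 146 144 145 145 143 145]
 [143 143 144 144 144 145 144 145 144 144 145 145 144 143 143 142 142 143]
 [143 143 142 143 145 146 145 147 145 144 144 145 145 144 145 143 143 142]]
```

View pics/r2.png

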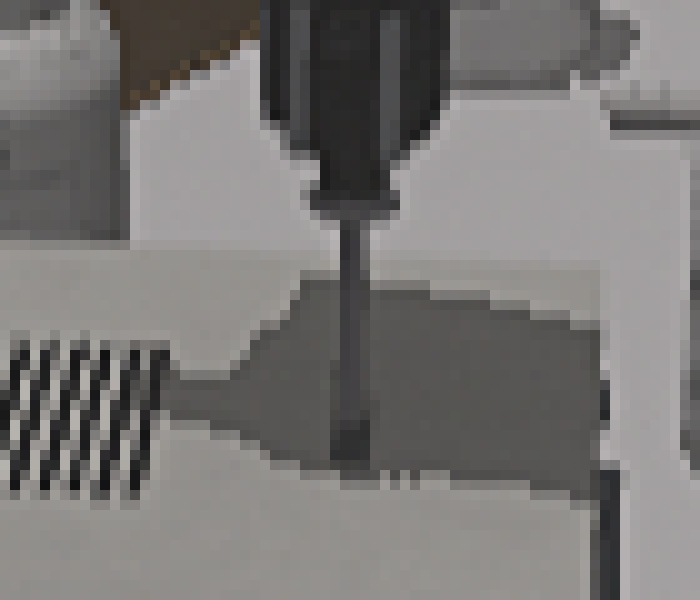

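The tip is centred over the slot mouth (shaft at columns 328.6–331.1, slot at 327.6–331.6, tip row about 181). I go in gently.

{"name": "play_rows", "arguments": {"increments": "0 0 0.002 0 1;0 0 0.004 0 1;0 0 0.006 0 1;0 0 0.008 0 1;-0.0003 0 0.01 0 1;-0.0004 0 0.0124 0 1;-0.0005 0 0.0124 0 1;-0.0005 0 0.0124 0 1"}}

```text
clock: 10.4
ee_pos: [0.5556, -0.0275, 0.3426]
tool_rot: [0.672, 0.741, 0.013, -0.017]
force: [1.3, 0.8, -0.7]
finger_gap: 0.0134
gripper_force: 40.0
```

```bash
python3 -c "
from h import *
inc([.5556,-.0273,.3342],np.radians(95.5))"
```

```text
pos [ 0.5556 -0.0275  0.3426] yaw 95.59 tilt [-0.0083  0.0415] F [ 1.26  0.78 -0.7 ] gap 0.013423331460875067 t 10.4
inc [-0.0003  0.0001  0.0167] spin 0.002
```

{"name": "play_rows", "arguments": {"increments": "0 0 0.0025 0 1;-0.0002 0 0.005 0 1;-0.0003 0 0.0075 0 1;-0.0004 0 0.01 0 1;-0.0005 0 0.0125 0 1;-0.0006 0 0.015 0 1;-0.0008 0 0.0175 0 1;-0.0008 0 0.02 0 1"}}

```text
clock: 11.4
ee_pos: [0.5555, -0.0275, 0.3324]
tool_rot: [0.672, 0.741, 0.013, -0.017]
force: [0.5, 0.4, -0.3]
finger_gap: 0.0132
gripper_force: 40.0
```

{"name": "play_rows", "arguments": {"increments": "0 0 0.001 0 1;0 0 0.002 0 1;0 0 0.003 0 1;-0.0002 0 0.004 0 1;-0.0002 0 0.005 0 1;-0.0002 0 0.005 0 1;-0.0002 0 0.005 0 1;-0.0002 0 0.005 0 1"}}

```text
clock: 12.4
ee_pos: [0.5555, -0.0275, 0.3301]
tool_rot: [0.672, 0.741, 0.013, -0.017]
force: [-0.5, 0.8, -0.2]
finger_gap: 0.0135
gripper_force: 40.0
```

{"name": "play_rows", "arguments": {"increments": "0 0 0.001 0 1;0 0 0.002 0 1;0 0 0.003 0 1;-0.0002 0 0.004 0 1;-0.0002 0 0.004 0 1;-0.0002 0 0.004 0 1;-0.0002 0 0.004 0 1;-0.0002 0 0.004 0 1"}}

```text
clock: 13.4
ee_pos: [0.5555, -0.0275, 0.3281]
tool_rot: [0.672, 0.741, 0.013, -0.017]
force: [0.2, -0.5, -0.5]
finger_gap: 0.0135
gripper_force: 40.0
```

{"name": "play_rows", "arguments": {"increments": "0 0 0.001 0 1;0 0 0.002 0 1;0 0 0.003 0 1;-0.0002 0 0.004 0 1;-0.0002 0 0.005 0 1;-0.0002 0 0.006 0 1;-0.0002 0 0.006 0 1;-0.0002 0 0.006 0 1"}}

```text
clock: 14.4
ee_pos: [0.5555, -0.0275, 0.325]
tool_rot: [0.672, 0.741, 0.013, -0.017]
force: [-1.1, -0.4, -0.6]
finger_gap: 0.0135
gripper_force: 40.0
```

Tip is at about -21.7 mm with no contact yet.

{"name": "play_rows", "arguments": {"increments": "0 0 0.001 0 1;0 0 0.002 0 1;0 0 0.003 0 1;-0.0002 0 0.004 0 1;-0.0002 0 0.005 0 1;-0.0002 0 0.006 0 1;-0.0002 0 0.006 0 1;-0.0002 0 0.006 0 1"}}

```text
clock: 15.4
ee_pos: [0.5554, -0.0275, 0.3231]
tool_rot: [0.672, 0.741, 0.013, -0.017]
force: [-2.4, -0.6, 6.7]
finger_gap: 0.0134
gripper_force: 41.0
```

{"name": "play_rows", "arguments": {"increments": "0 0 0.0005 0 1;0 0 0.001 0 1;0 0 0.001 0 1;0 0 0.001 0 1;0 0 0.001 0 1;0 0 0.001 0 1;0 0 0.001 0 1;0 0 0.001 0 1"}}

```text
clock: 16.4
ee_pos: [0.5554, -0.0275, 0.3228]
tool_rot: [0.672, 0.741, 0.013, -0.017]
force: [-2.4, 0.5, 6.4]
finger_gap: 0.0135
gripper_force: 41.1
```

{"name": "play_rows", "arguments": {"increments": "0 0 0.0005 0 1;0 0 0.001 0 1;0 0 0.0015 0 1;0 0 0.002 0 1;0 0 0.002 0 1;0 0 0.002 0 1;0 0 0.002 0 1;0 0 0.002 0 1"}}

```text
clock: 17.4
ee_pos: [0.5554, -0.0274, 0.322]
tool_rot: [0.672, 0.741, 0.013, -0.016]
force: [-2.7, 0.0, 8.5]
finger_gap: 0.0136
gripper_force: 41.2
```

```bash
cat > tr.py <<'E'
from h import *
inc([.5554,-.0275,.32],np.radians(95.5)); print(read_state()["moment"])
q,e=get_image("top"); P=pts("top",e); m=(P[...,2]>.01)&(P[...,2]<.09); m[:,:286]=0;m[:,376:]=0;m[:205]=0;m[245:]=0
r=np.array([np.cos(np.radians(15.3)),np.sin(np.radians(15.3))]); X=(P[m][:,:2]-[.573,-.017])@r
print("front-most along reader x", m.sum(), np.round(np.percentile(X,[1,5,20]),4) if m.sum() else "")
p,d=get_image("side"); a=p[140:250,270:400]; b=q[150:260,260:390]
import sys
if len(sys.argv)>1: cv2.imwrite(sys.argv[1],cv2.resize(np.hstack([a,b]),(780,330),interpolation=3)[...,::-1])
E
python3 tr.py
```

```text
pos [ 0.5554 -0.0274  0.322 ] yaw 95.59 tilt [-0.007   0.0414] F [-2.69  0.    8.51] gap 0.013628063301003896 t 17.4
inc [-0.0003  0.      0.0039] spin 0.0019
[-0.08463763  0.76074132  0.02030052]
front-most along reader x 4 [-0.0805 -0.0805 -0.0805]
```

{"name": "play_rows", "arguments": {"increments": "0 0 0.0005 0 1;0 0 0.001 0 1;0 0 0.0015 0 1;0 0 0.0015 0 1;0 0 0.0015 0 1;0 0 0.0015 0 1;0 0 0.0015 0 1;0 0 0.0015 0 1"}}

```text
clock: 18.5
ee_pos: [0.5554, -0.0274, 0.3214]
tool_rot: [0.672, 0.741, 0.013, -0.016]
force: [-3.1, -0.5, 10.1]
finger_gap: 0.0135
gripper_force: 41.3
```

```bash
python3 tr.py
```

```text
pos [ 0.5554 -0.0274  0.3214] yaw 95.59 tilt [-0.0067  0.0413] F [-3.12 -0.49 10.08] gap 0.013476061114286307 t 18.5
inc [-0.0003 -0.      0.0028] spin 0.0019
[-0.10375444  0.81521007  0.04891743]
front-most along reader x 4 [-0.0804 -0.0804 -0.0804]
```

{"name": "play_rows", "arguments": {"increments": "0 0 0.0005 0 1;0 0 0.001 0 1;0 0 0.001 0 1;0 0 0.001 0 1;0 0 0.001 0 1;0 0 0.001 0 1;0 0 0.001 0 1;0 0 0.001 0 1"}}

```text
clock: 19.6
ee_pos: [0.5554, -0.0274, 0.321]
tool_rot: [0.672, 0.741, 0.013, -0.016]
force: [-2.5, 0.2, 9.5]
finger_gap: 0.0136
gripper_force: 41.4
```

```bash
python3 tr.py pics/t1.png
```

```text
pos [ 0.5554 -0.0274  0.321 ] yaw 95.58 tilt [-0.0066  0.0413] F [-2.52  0.18  9.54] gap 0.013556464082204117 t 19.6
inc [-0.0003 -0.      0.002 ] spin 0.0019
[0.00471028 0.83631529 0.06301978]
front-most along reader x 4 [-0.0805 -0.0804 -0.0803]
```

View pics/t1.png

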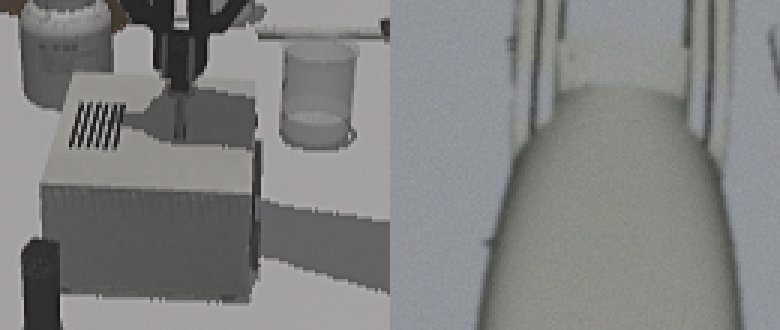

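The top camera is blocked by the arm. The side view shows the tray front at (258,200), still shut. I press a little more.

{"name": "play_rows", "arguments": {"increments": "0 0 0.0005 0 1;0 0 0.001 0 1;0 0 0.001 0 1;0 0 0.001 0 1;0 0 0.001 0 1;0 0 0.001 0 1;0 0 0.001 0 1;0 0 0.001 0 1"}}

```text
clock: 20.7
ee_pos: [0.5555, -0.0274, 0.3204]
tool_rot: [0.672, 0.741, 0.013, -0.016]
force: [-2.1, 0.1, 8.6]
finger_gap: 0.0137
gripper_force: 41.2
```

```bash
cat > tr.py <<'E'
from h import *
inc([.5554,-.0275,.32],np.radians(95.5))
S0=np.load("side1.npz")["p"].astype(int)
p,d=get_image("side"); c=abs(p.astype(int)-S0).sum(-1)[180:240,340:400]>60
v,u=np.nonzero(c); print("changed px right of reader",c.sum(),"cols",np.bincount(u,minlength=60))
E
python3 tr.py
```

```text
pos [ 0.5555 -0.0274  0.3204] yaw 95.59 tilt [-0.0065  0.0413] F [-2.11  0.05  8.65] gap 0.013749587840167643 t 20.7
inc [-0.0003 -0.0002  0.0007] spin 0.0019
changed px right of reader 842 cols [ 2  2  2  0  2  0  2  2  2  2  2  0  2 10 18 26 33 31 28 30 30 29 28 32
 32 32 32 33 33 34 32 32 32 33 45 47 42 14  0  2  2  4  2  4  3  0  2  2
  2  4  4  2  3  2  2  4  2  4  2  2]
```

```bash
cat > tr2.py <<'E'
from h import *
p,d=get_image("side"); P=pts("side",d); y=np.radians(15.3); r=np.array([np.cos(y),np.sin(y)]); t=np.array([-r[1],r[0]])
q=P.reshape(-1,3); dx=(q[:,:2]-[.573,-.0185])@r; dy=(q[:,:2]-[.573,-.0185])@t
m=(q[:,2]>.012)&(q[:,2]<.09)&(abs(dy)<.11)&(dx<-.085)&(dx>-.2); print("tray pts",m.sum(),"min dx",np.round(np.percentile(dx[m],[1,10,50]),3) if m.any() else "", "z",np.round(np.percentile(q[m,2],[5,95]),3) if m.any() else "")
E
python3 tr2.py; python3 -c "
from h import *
inc([.5554,-.0275,.3787],np.radians(95.5))"
```

```text
tray pts 653 min dx [-0.135 -0.132 -0.113] z [0.031 0.06 ]
pos [ 0.5555 -0.0274  0.3203] yaw 95.59 tilt [-0.0065  0.0413] F [-2.01 -0.92  8.23] gap 0.013644117568021476 t 20.8
inc [ 0.0046 -0.0005 -0.1166] spin 0.0019
```

The tray is out, about 50 mm ahead of the front face. I withdraw the pin straight up.

{"name": "play_rows", "arguments": {"increments": "0.0003 0 -0.008 0 1;0.001 0 -0.024 0 1;0.0016 0 -0.04 0 1;0.0022 0 -0.056 0 1;0.003 0 -0.075 0 1;0.0038 0 -0.095 0 1;0.0046 0 -0.115 0 1;0.0054 0 -0.135 0 1"}}

```text
clock: 21.8
ee_pos: [0.5558, -0.0274, 0.3871]
tool_rot: [0.672, 0.741, 0.013, -0.017]
force: [-0.6, 1.0, 0.0]
finger_gap: 0.0133
gripper_force: 40.2
```

```bash
python3 -c "
from h import *
inc([.4683,.2671,.385],np.radians(95.59))"; python3 tr2.py
```

```text
pos [ 0.5558 -0.0274  0.3871] yaw 95.59 tilt [-0.0081  0.0415] F [-0.57  0.98  0.05] gap 0.013333257438099433 t 21.8
inc [ 0.6025 -0.1166  0.0301] spin 0.0
tray pts 653 min dx [-0.135 -0.132 -0.113] z [0.031 0.06 ]
```

{"name": "play_rows", "arguments": {"increments": "0.06 -0.0116 0.003 0 1;0.16 -0.031 0.008 0 1;0.26 -0.0503 0.013 0 1;0.36 -0.0697 0.018 0 1;0.46 -0.089 0.023 0 1;0.55 -0.1064 0.0275 0 1;0.59 -0.1142 0.0295 0 1;0.6025 -0.1166 0.0301 0 1"}}

```text
clock: 22.85
ee_pos: [0.4678, 0.2683, 0.3842]
tool_rot: [0.671, 0.741, 0.012, -0.017]
force: [0.9, 1.0, -0.6]
finger_gap: 0.0133
gripper_force: 40.2
```

```bash
python3 - <<'E'
from h import *
p,d=get_image("side"); P=pts("side",d).reshape(-1,3); print(read_state()["ee_pos"])
# vertical axis of shaft: centroid per height band
w=(abs(P[:,0]-.467)<.02)&(abs(P[:,1]-.272)<.02)
for a in np.arange(.13,.20,.01):
    m=w&(P[:,2]>=a)&(P[:,2]<a+.01); print(round(a,3),m.sum(),np.round(P[m].mean(0),4) if m.any() else "")
print("lowest",np.sort(P[w&(P[:,2]>.08)][:,2])[:6])
inc([.4683,.2671,.318],np.radians(95.59))
cv2.imwrite("pics/h1.png",cv2.resize(p[150:320,255:400],(512,600),interpolation=3)[...,::-1])
E
```

```text
[0.46787761 0.26809991 0.38422309]
0.13 1 [0.4668 0.273  0.1395]
0.14 14 [0.4664 0.2746 0.1452]
0.15 15 [0.4667 0.274  0.1553]
0.16 11 [0.4666 0.2751 0.1653]
0.17 16 [0.4668 0.274  0.174 ]
0.18 15 [0.4671 0.2741 0.1848]
0.19 20 [0.4651 0.2774 0.1973]
0.2 61 [0.4652 0.2782 0.2037]
lowest [0.13948185 0.14038422 0.14078592 0.14199983 0.14274411 0.14280512]
pos [0.4679 0.2681 0.3842] yaw 95.69 tilt [-0.0086  0.0417] F [ 0.78 -0.16  0.35] gap 0.01390926394991003 t 22.9
inc [-0.0077  0.0012  0.1322] spin 0.0021
```

View pics/h1.png

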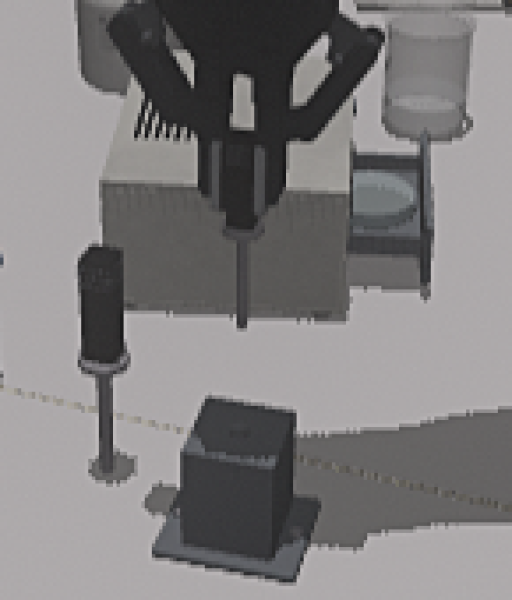

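The tray is open at (390,190) in the crop. The pin is upright above the holder, with its tip at (242,325) and the hole at (240,432). I go down to just above the mouth.

{"name": "play_rows", "arguments": {"increments": "-0.001 0.0005 0.02 0 1;-0.002 0.001 0.04 0 1;-0.003 0.0012 0.06 0 1;-0.004 0.0012 0.08 0 1;-0.006 0.0012 0.1 0 1;-0.007 0.0012 0.12 0 1;-0.0077 0.0012 0.13 0 1;-0.0077 0.0012 0.13 0 1"}}

```text
clock: 23.9
ee_pos: [0.4686, 0.266, 0.3187]
tool_rot: [0.672, 0.741, 0.012, -0.017]
force: [0.8, 0.6, 0.3]
finger_gap: 0.0135
gripper_force: 40.2
```

```bash
python3 -c "
from h import *
inc([.4683,.2671,.308],np.radians(95.59))"
```

```text
pos [0.4686 0.266  0.3187] yaw 95.59 tilt [-0.0091  0.0411] F [0.79 0.62 0.34] gap 0.013465915371588531 t 23.9
inc [ 0.0014 -0.0002  0.0215] spin 0.0
```

{"name": "play_rows", "arguments": {"increments": "0.0022 -0.0003 0 0 1;0.0022 -0.0003 0 0 1;0.002 -0.0003 0.003 0 1;0.0019 -0.0003 0.006 0 1;0.0018 -0.0003 0.01 0 1;0.0016 -0.0003 0.014 0 1;0.0014 -0.0003 0.018 0 1;0.0014 -0.0003 0.0215 0 1"}}

```text
clock: 24.9
ee_pos: [0.4684, 0.2671, 0.3083]
tool_rot: [0.672, 0.741, 0.013, -0.017]
force: [-0.1, -0.7, 0.6]
finger_gap: 0.0135
gripper_force: 40.2
```

```bash
python3 -c "
from h import *
inc([.4683,.2671,.263],np.radians(95.59))"
```

```text
pos [0.4684 0.2671 0.3083] yaw 95.59 tilt [-0.0085  0.0415] F [-0.12 -0.72  0.56] gap 0.013518532084949297 t 24.9
inc [-0.0038  0.0002  0.0905] spin -0.0001
```

In the hole by about 8 mm with no side force. I continue down.

{"name": "play_rows", "arguments": {"increments": "-0.0005 0 0.012 0 1;-0.001 0 0.024 0 1;-0.0015 0 0.036 0 1;-0.002 0 0.048 0 1;-0.0025 0 0.06 0 1;-0.003 0 0.072 0 1;-0.0034 0 0.082 0 1;-0.0038 0 0.0905 0 1"}}

```text
clock: 25.9
ee_pos: [0.4682, 0.2671, 0.2628]
tool_rot: [0.672, 0.741, 0.013, -0.017]
force: [0.6, -0.3, -0.7]
finger_gap: 0.0136
gripper_force: 40.2
```

```bash
python3 -c "
from h import *
inc([.4683,.2671,.2587],np.radians(95.59))"
```

```text
pos [0.4682 0.2671 0.2628] yaw 95.59 tilt [-0.0085  0.0415] F [ 0.59 -0.3  -0.66] gap 0.013636281571122602 t 25.9
inc [-0.0003  0.0002  0.0082] spin -0.0
```

Last 4 mm and a bit, gently until the flange seats.

{"name": "play_rows", "arguments": {"increments": "0 0 0.0015 0 1;0 0 0.003 0 1;0 0 0.0045 0 1;0 0 0.006 0 1;-0.0003 0 0.0075 0 1;-0.0004 0 0.009 0 1;-0.0004 0 0.0095 0 1;-0.0004 0 0.0095 0 1"}}

```text
clock: 26.9
ee_pos: [0.4682, 0.2671, 0.2587]
tool_rot: [0.672, 0.741, 0.013, -0.017]
force: [-0.7, -0.7, 3.0]
finger_gap: 0.0138
gripper_force: 40.5
```

The flange is seated: 3 N at the original height. I open half way and wait, then rise.

{"name": "play_rows", "arguments": {"increments": "0 0 0 0 0.5;0 0 0 0 0.3;0 0 0 0 0;0 0 0 0 0;0 0 0 0 0;0 0 0 0 0;0 0 0 0 0;0 0 0 0 0"}}

```text
clock: 27.9
ee_pos: [0.4682, 0.2671, 0.2584]
tool_rot: [0.672, 0.741, 0.013, -0.017]
force: [0.2, -0.3, -0.2]
finger_gap: 0.0424
gripper_force: 0.0
```

{"name": "play_rows", "arguments": {"increments": "0.001 0 -0.02 0 0;0.002 0 -0.05 0 0;0.004 0 -0.1 0 0;0.006 0 -0.15 0 0;0.009 0 -0.2 0 0;0.011 0 -0.25 0 0;0.013 0 -0.3 0 0;0.013 0 -0.3 0 0"}}

```text
clock: 28.9
ee_pos: [0.4693, 0.2676, 0.412]
tool_rot: [0.672, 0.741, 0.016, -0.016]
force: [0.1, -0.2, -0.0]
finger_gap: 0.0427
gripper_force: 0.0
```

```bash
python3 - <<'E'
from h import *
s=read_state();print(s["ee_pos"],s["force"],s["finger_gap"])
p,d=get_image("side"); P=pts("side",d); w=np.zeros((400,640),bool); w[240:315,295:350]=1
q=P[w]; q=q[(abs(q[:,0]-.467)<.02)&(abs(q[:,1]-.272)<.02)]
t=q[q[:,2]>.118]; print("top",len(t),t[:,2].max(),np.median(t[:,2]),cv2.minAreaRect(t[:,:2].astype(np.float32)*1000))
S0=np.load("side0.npz"); print("orig top",pts("side",S0["d"])[w][:,2].max())
a=p[240:315,280:360].astype(int);b=S0["p"][240:315,280:360].astype(int); print("changed px",(abs(a-b).sum(-1)>60).sum())
cv2.imwrite("pics/f.png",cv2.resize(p[120:330,230:440],(600,600),interpolation=3)[...,::-1])
E
python3 tr2.py
```

```text
[0.46928307 0.26758218 0.41204953] [ 0.10513574 -0.16780309 -0.04646917] 0.042748062625048266
top 61 0.1274363243247707 0.12453131594881589 ((468.3032531738281, 271.5674743652344), (14.286126136779785, 17.34981918334961), 9.664716720581055)
orig top 0.6194568441861397
changed px 1066
tray pts 654 min dx [-0.135 -0.132 -0.113] z [0.031 0.06 ]
```

View pics/f.png

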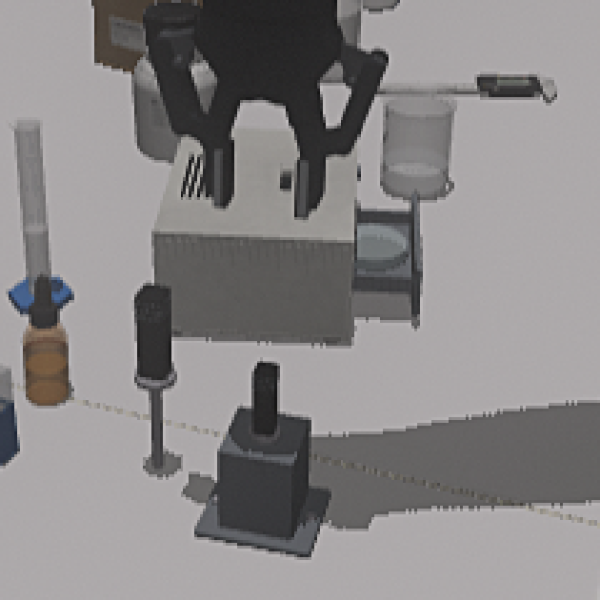

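The pin is home and upright: its top is at z 0.1245, as at the start, at crop (265,400). The tray is out at (390,245), and the gripper is clear. Handing in.

```bash
python3 -c "
from plant import *
print(finish_job())"
```

```text
the job is handed in; nothing more can be done
None
```

The tray sprang out under a press that read at most about 10 N, the pin is back in its holder upright and fully home, nothing else was touched, and I handed the job in at about 29 s.

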